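# Unfold the leg of a table mirror and stand it on the display disc

### The job

The small table mirror lies face down on the sloping work rest. Swing the leg on its back fully open, then take the mirror off the rest and stand it upright on the round wooden display disc, leaning back on its open leg, entirely on the disc. Do not drop it or let it topple, and leave the tin, the egg cup and the toy car where they are.

Things in the scene. Friction and masses are not known exactly. Their poses are not given: they have to be found in the camera images.
- mirror: Table mirror in a dark wooden frame, 120 wide, 160 tall, 14 mm thick, about 0.3 kg, loose. Origin: middle of its bottom edge. z: up along the frame. x: out of its back (back at x = +7 mm, glass at -7 mm). y: along its width. It starts glass down on the rest, its z rising at 50 deg from horizontal. Stood on the open leg it leans back 18 deg, on its rear lower edge and the foot.
- mirror_top (a point): Middle of the mirror's top edge, mirror z = 160 mm; axes as the mirror's. At the start the top 48 mm of the frame stand free past the rest's upper end, so the edge can be pinched here across its 14 mm thickness, tool along the slope (40 deg from vertical).
- mirror_leg (a joint): Hinge of the leg on the mirror's back, rad: 0 = folded flat along the back, 0.66 (38 deg) = fully open against its stop. Stiff enough (0.04 N m) to stay where it is left. Opening swings the foot out of the back, away from the rest.
- leg_hinge (a point): Middle of the hinge axle, at mirror x = 17.5 mm, y = 0, z = 115 mm; the axle runs along the mirror's y. Axes as the mirror's.
- leg_foot (a point): Centre of the round rubber foot (radius 6 mm, 22 mm long) at the leg's free end, 106 mm from the axle; z axis: from foot to axle. The leg is a dark wooden bar, 22 mm wide along the mirror's y, 9 mm thick, centred on the axle, with a 6 mm gap to the back when folded; it can be pinched across its width.
- mirror_base (a point): Middle of the rear lower edge of the mirror, mirror x = 7 mm, z = 0. Axes as the mirror's.
- work_rest: Fixed plywood rest, foot 150 x 140 mm, with a felt-covered slope 130 mm wide rising at 50 deg to its own -x side, upper end about 110 mm high. A ledge at the low end holds the mirror's bottom edge; two small lips on it (y = +-50 mm) stand 6 mm up behind the mirror's back. Origin: centre of its underside, z up. The mirror's origin starts at x = 55, z = 30 mm in its frame.
- display_disc: Fixed round disc of pale wood, 240 mm in diameter, 15 mm thick. Origin: centre of its underside, z up; its top lies at z = 15 mm.
- balm_tin: Round tin, 67 mm wide, 29 mm high, loose bystander. Origin: centre of its underside.
- egg_cup: Turned wooden egg cup, 50 mm wide, 53 mm high, loose bystander. Origin: centre of its underside.
- toy_car: Wooden toy car, 77 x 100 x 54 mm, loose bystander. Origin: centre of its underside.
Not all that is in view belongs to the job. What is shaped like the mirror but red is not meant.

How it is judged (in metres and radians):
On the way:
1. the leg is swung fully open (at least 0.55 rad) (value of joint mirror_leg above 0.55 rad), for 0.2 s.
At the end, for the whole second after the job is handed in: The mirror stands still and released on the disc, its leg open at least 0.55 rad, leaning 11 to 24 deg from vertical, rear lower edge within about 5 mm of the disc's top and the foot on it too; the middle of the lower edge lies within 105 mm and the foot within 115 mm of the disc's centre (value of joint mirror_leg above 0.55 rad and angle between mirror's own z axis and vertical between 0.2 and 0.42 rad and z of mirror_base in the frame of display_disc between 0.012 and 0.02 m and z of leg_foot in the frame of display_disc between 0.017 and 0.026 m and horizontal distance between mirror_base and display_disc below 0.105 m and horizontal distance between leg_foot and display_disc below 0.115 m and linear speed of mirror below 0.02 m/s and angular speed of mirror below 0.1 rad/s); the robot touches nothing.
It fails at once if the mirror falls: faster than 0.5 m/s while the fingers do not touch it (linear speed of mirror above 0.5 m/s and contact force between the fingers and mirror below 0.05 N).
It fails at once if the tin, egg cup or toy car is moved more than 30 mm (distance of any of balm_tin, egg_cup, toy_car from where it was at the start of the episode above 0.03 m).
It also fails if it takes over 64 s, if anything falls off the work surface, if the arm or the gripper's body presses on something with over 40 N, if the wrist force passes 120 N, or if a joint passes its speed limit or range.

### The arm

A 6-joint arm with a two-finger parallel gripper is mounted at the origin on a cart in front of the work surface, level with it; the furniture and walls round the work are solid. World frame = base frame: x ahead of the robot, y to its left, z up, the work surface at z = 0. Lengths are in mm, angles in rad, forces in N, time in s.
With the tool pointing down it reaches from about 375 to 925 mm from the base axis. Payload 5.7 kg.
Tool frame: the origin (TCP) lies between the finger pads; the fingertips stand 8 mm ahead of it and the grasp point (between the pads) lies 11 mm behind it; z points along the fingers, y is the line along which they close (so a half turn about z gives the same grasp; the last joint's range is limited). The gripper opens to 85 mm and grips with 20 to 120 N. Pads are 22 mm wide; open, the fingers measure 114 mm over their backs; the gripper's body (76 mm by 85 mm) begins 54 mm behind the grasp point. The pads swing forward as they close: fully open they stand 13 mm farther back than shut.
Start: joints at [1.191, 0.359, 1.51, -0, 1.272, -0.115], TCP at [157.024, 579.058, 239.267] pointing down, gripper open.
Joint ranges: [-2.97, 2.97], [-1.01, 2.36], [0.21, 2.38], [-0.96, 4.11], [0.2, 2.71], [-2.98, 2.98]. Speed limits (rad/s): [2.39, 2.39, 3.14, 3.14, 3.14, 3.14].

### API

Orientations are given as [roll, pitch, yaw] about the fixed x, y, z axes, in that order (R = Rz(yaw) Ry(pitch) Rx(roll)).
In Python, from cell import r gives the robot as it stands.
- The arm moves only by the tool servo_tool, never from a script. Its argument "increments" is a list of rows, each a list of 3 entries, a list of its own where there are three numbers: the turn, a rotation vector about the tool's x, y, z normalised to -1 to 1, where 1 is 120 degrees, then the shift along the tool's x, y, z normalised to -1 to 1, where 1 is 1000 mm, then the opening, from 0 (shut) to 1 (fully open). A call has 1 to 10 rows; each row shifts and turns the commanded pose from where the row before left it, along the tool's axes as they then stand; what a row does not reach is not made up. A row lasts 1/12 s, in which the tool goes at most 41.7 mm and 7.16 degrees, less where a joint would pass 70% of its speed; a pose out of reach is approached as far as the arm can. A call with a number of a shift or a turn outside -1 to 1 is refused whole. A call with a gripper value outside its range is refused whole. The fingers move at their own pace and stop on an object; "force" is the grip in N (left out, the last holds). Time passes only in rows, so rows that do not move let the fingers close. It gives the time, the measured TCP pose, the force, the opening and the grip force at its end, in the units of the state.
- r.sense(): the state, without advancing time (a new reading comes with each control period).
- r.camera(name): name is "side" or "top" or "wrist"; returns a dict with "color" (384x512x3 uint8, red, green, blue), "fx", "fy", "cx", "cy" (pixels), "R" (3x3) and "t" (3): a world point X has camera coordinates R X + t. Camera axes: x right, y down, z forward; pixel columns grow to the right and rows downward; lengths in mm; the calibration is good to about 2 mm. A picture is of the moment at which its call begins. There is no depth.
- r.sign_off(): hands the job in; it is judged then, once.
The state is a dict: "t": time; "q": joint angles; "joint_vel": joint speeds; "joint_torque": joint torques, N m; "position": TCP position; "tcp_rot": TCP orientation; "wrist_force": force on the tool from outside, world axes, zero at the start; "torque": the same for the moment, N m; "grip_width": finger opening in mm; "finger_force": force on a finger pad.
Only numpy, scipy, OpenCV 4.12 (cv2) and the standard library are available. Lean on these libraries where they do the work, as an engineer would, in place of code of your own. Each camera call takes 0.05 s, during which the arm holds its last target. There are 200 camera calls.

## Working session

There is one attempt and no reset: what is moved stays moved. The work goes in short steps, Python scripts to look and compute and a tool call to move; the robot and the scene stay as the last step left them, time stands still between calls to the robot, and variables do not carry over. Pictures are saved under pics/ and viewed, at most 10 in all, crops included, and the job is handed in when it is done.

Besides the shell and the picture viewer there is one more tool, called after "Request:" by a JSON object that holds its "name" and its "arguments". servo_tool: Moves the arm, as the interface text tells. Its arguments: {"type":"object","properties":{"increments":{"type":"array","items":{"type":"array"}},"force":{"type":"number"}},"required":["increments"]}

```bash
ls; mkdir -p pics
python3 - <<'E'
from cell import r
import cv2
for n in ("top","side"):
    c=r.camera(n); cv2.imwrite(f"pics/{n}0.png",cv2.cvtColor(c["color"],cv2.COLOR_RGB2BGR))
    print(n,c["fx"],c["cx"],c["cy"],c["R"],c["t"])
s=r.sense();print(s["t"],s["position"],s["tcp_rot"],s["grip_width"])
E
```

```text
pics
top 348.09192746908343 253.73076875234977 191.11271436818652 [[ 0.01691555 -0.99971737  0.01670469]
 [-0.98790938 -0.01928614 -0.15382814]
 [ 0.15410683 -0.01390063 -0.9879564 ]] [   3.16822107  643.9257491  1118.70310987]
side 356.46483478726753 260.62300115263326 193.68414063567798 [[ 0.99488449 -0.10073505 -0.00757023]
 [-0.06336017 -0.56388073 -0.82342213]
 [ 0.07867877  0.81968956 -0.56737878]] [-592.94334952  138.21457585  991.53041091]
0.1 [156.82731184 578.525589   238.51347528] [-3.13990717e+00 -1.89259247e-04  2.87678023e+00] 85.16159889554913
```

View pics/top0.png

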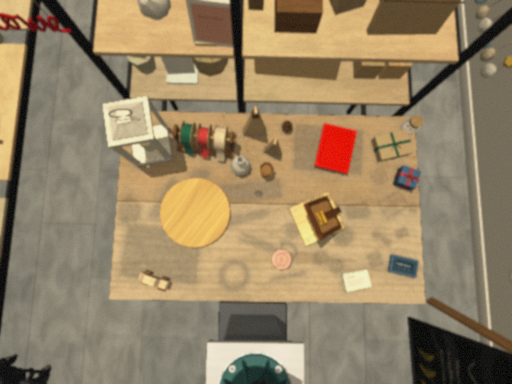

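View pics/side0.png

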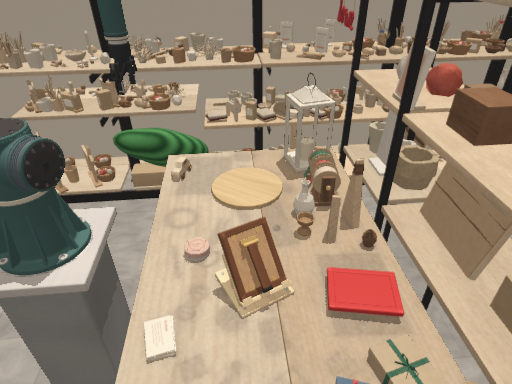

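Run:
```python
import cv2,numpy as np
a=cv2.imread("pics/top0.png")[185:255,280:360]; b=cv2.imread("pics/side0.png")[210:320,205:305]
a=cv2.resize(a,None,fx=5,fy=5,interpolation=cv2.INTER_CUBIC); b=cv2.resize(b,None,fx=4,fy=4,interpolation=cv2.INTER_CUBIC)
o=np.zeros((440,800,3),np.uint8); o[:350,:400]=a; o[:440,400:800]=b
cv2.imwrite("pics/crop0.png",o)
```

```text
(no output)
```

View pics/crop0.png

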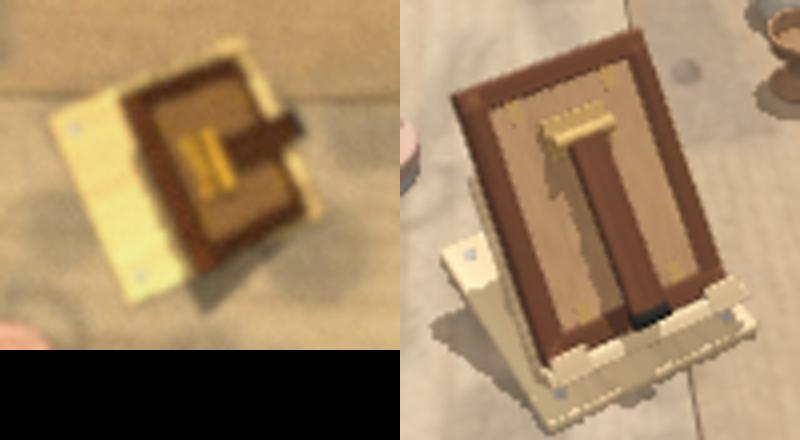

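```bash
cat > h.py <<'E'
from cell import r
import numpy as np, cv2
from scipy.spatial.transform import Rotation as Ro
from scipy.optimize import least_squares
def proj(c,X):
    P=np.atleast_2d(X)@np.array(c["R"]).T+c["t"]; return np.c_[c["fx"]*P[:,0]/P[:,2]+c["cx"],c["fy"]*P[:,1]/P[:,2]+c["cy"]]
def unproj(c,uv,z):
    R=np.array(c["R"]);o=-R.T@c["t"]; d=R.T@np.array([(uv[0]-c["cx"])/c["fx"],(uv[1]-c["cy"])/c["fy"],1]); return o+d*(z-o[2])/d[2]
def mir(p):  # mirror on rest: rot, origin from (x,y,yaw) of mirror origin
    c,s=np.cos(np.radians(50)),np.sin(np.radians(50))
    return Ro.from_euler('z',p[2]).as_matrix()@np.array([[s,0,-c],[0,1,0],[c,0,s]]), np.array([p[0],p[1],30.])
def save(c,n): cv2.imwrite(n,cv2.cvtColor(c["color"],cv2.COLOR_RGB2BGR))
E
python3 - <<'E'
from h import *
T=r.camera("top");S=r.camera("side")
L=np.array([[7,-60,160],[7,60,160],[7,60,0],[7,-60,0]])
us=np.array([[218.75,233.75],[265,217.5],[286.25,280],[241.25,301]]);ut=np.array([[304.7,204],[328,197],[319.5,239.5]]);it=[0,0,0]
it=[1,2,0]
# top: (304.7,204)=top edge far-x corner,(319.5,239.5)=other top corner
def f(p):
    R,o=mir(p);X=L@R.T+o
    return np.r_[(proj(S,X)-us)[:2].ravel(),(proj(S,X)-us)[2:].ravel()*.5,(proj(T,X)[it]-ut)[[0,2]].ravel()]
for y in (-2,-1,0):
    s=least_squares(f,[500,-150,y],x_scale=[100,100,1],loss='soft_l1');print(s.cost,s.x,s.fun.round(1))
best=least_squares(f,[500,-150,-1.3],x_scale=[100,100,1]).x
R,o=mir(best);print(o+R@[0,0,160],R)
for c,b in((T,(160,230.5,179,248)),(S,(211,283,168,207))):
    pts=[unproj(c,((b[0]+b[1])/2,(b[2]+b[3])/2),15),unproj(c,(b[0],(b[2]+b[3])/2),15),unproj(c,(b[1],(b[2]+b[3])/2),15)];print(np.round(pts))
    hsv=cv2.cvtColor(c["color"],cv2.COLOR_RGB2HSV)
for n,u,z in(("tin",(282,260),25),("egg",(267,172),40),("car",(155,281),25),("flask",(241,166),30)):print(n,unproj(T,u,z))
E
```

```text
4.610907733484366 [ 577.98357468 -253.6308943    -1.15315085] [-0.8 -1.6 -0.  -2.3  0.5  0.1  0.1  0.2  0.4 -0.9  2.1  0.3]
4.610907733486549 [ 577.98357728 -253.63089408   -1.15315082] [-0.8 -1.6 -0.  -2.3  0.5  0.1  0.1  0.2  0.4 -0.9  2.1  0.3]
4.610907733502761 [ 577.98358525 -253.63089484   -1.15315072] [-0.8 -1.6 -0.  -2.3  0.5  0.1  0.1  0.2  0.4 -0.9  2.1  0.3]
[ 536.32276668 -160.01394984  152.5671109 ] [[ 0.30412159  0.91781751 -0.25518832]
 [-0.703089    0.39700254  0.58996172]
 [ 0.64278761  0.          0.76604444]]
[[568. 213.  15.]
 [566. 333.  15.]
 [570.  93.  15.]]
[[570. 196.  15.]
 [451. 209.  15.]
 [689. 182.  15.]]
tin [417.277479   -83.54220122  25.        ]
egg [712.25663796 -29.46191635  40.        ]
car [342.84467089 333.44752096  25.        ]
flask [733.69012228  60.03213372  30.        ]
```

```bash
cat >> h.py <<'E'
M=[578,-253.6,-1.153]
def rot(): return Ro.from_euler('xyz',r.sense()["tcp_rot"])
def qs(R,q1,s):  # orientation model: q1 and s=q2+q3 -> q4,q5,q6
    A=(Ro.from_euler('ZY',[q1,s]).inv()*R).as_matrix(); q4=np.arctan2(A[1,2],A[0,2]); q5=np.arccos(A[2,2])
    B=(Ro.from_euler('ZY',[q4,q5]).inv().as_matrix()@A); return np.round([q4,q5,np.arctan2(B[1,0],B[0,0])],2)
def frame(z,y):
    z=z/np.linalg.norm(z); y=y-z*(y@z); y/=np.linalg.norm(y); return Ro.from_matrix(np.c_[np.cross(y,z),y,z])
def plan(p,R,n,grip,p0=None,R0=None,force=None):
    """rows: straight line, constant turn, n rows"""
    s=r.sense(); p0=s["position"] if p0 is None else p0; R0=rot() if R0 is None else R0
    w=(R0.inv()*R).as_rotvec()/n; d=(np.array(p)-p0)/n; out=[];Rc=R0
    for i in range(n):
        Rn=Rc*Ro.from_rotvec(w)
        out.append([[float(round(v,4)) for v in w/np.radians(120)],[float(round(v,4)) for v in Rc.inv().apply(d)/1000],grip]);Rc=Rn
    print("deg/row %.1f mm/row %.1f"%(np.degrees(np.linalg.norm(w)),np.linalg.norm(d)))
    for k in range(0,n,10): print(str(out[k:k+10]).replace(' ',''))
    return np.array(p),R
E
python3 - <<'E'
from h import *
s=r.sense();q=s["q"];print("model q6 at start",qs(rot(),q[0],q[1]+q[2]),q)
Rm,o=mir(M)
g=o+Rm@[20,0,35];print("leg grasp",g,"hover",g+Rm[:,0]*90)
for sg in(1,-1):
    R1=frame(-Rm[:,0],sg*Rm[:,1]);print(sg,qs(R1,-.4,1.9),R1.as_euler('xyz'))
    R2=frame(-Rm[:,2],sg*Rm[:,0]);print(sg,qs(R2,-.25,1.9),R2.as_euler('xyz'))
E
```

```text
model q6 at start [0.   1.27 1.46] [ 1.19091839e+00  3.59285890e-01  1.51103707e+00  1.67597851e-05
  1.27250918e+00 -1.15074861e-01]
leg grasp [ 575.08808238 -247.04062233   69.6673077 ] hover [ 603.06192522 -310.05442428  127.51819257]
1 [0.59 1.9  0.75] [ 3.14159265 -0.87266463  1.98859265]
1 [-0.7   0.9   2.83] [2.44346095 0.         0.41779633]
-1 [ 0.59  1.9  -2.39] [-3.14159265  0.87266463 -1.153     ]
-1 [-0.7   0.9  -0.31] [-2.44346095  0.         -2.72379633]
```

Run:
```python
from h import *
Rm,o=mir(M); R0=rot(); R1=frame(-Rm[:,0],Rm[:,1]); g=o+Rm@[20,0,35]
p,R=plan([480,100,330],R0,18,.6)
p,R=plan([640,-340,250],R1,20,.6,p,R)
```

```text
deg/row 0.0 mm/row 32.5
[[[0.0,0.0,0.0],[-0.0243,-0.021,-0.005],0.6],[[0.0,0.0,0.0],[-0.0243,-0.021,-0.005],0.6],[[0.0,0.0,0.0],[-0.0243,-0.021,-0.005],0.6],[[0.0,0.0,0.0],[-0.0243,-0.021,-0.005],0.6],[[0.0,0.0,0.0],[-0.0243,-0.021,-0.005],0.6],[[0.0,0.0,0.0],[-0.0243,-0.021,-0.005],0.6],[[0.0,0.0,0.0],[-0.0243,-0.021,-0.005],0.6],[[0.0,0.0,0.0],[-0.0243,-0.021,-0.005],0.6],[[0.0,0.0,0.0],[-0.0243,-0.021,-0.005],0.6],[[0.0,0.0,0.0],[-0.0243,-0.021,-0.005],0.6]]
[[[0.0,0.0,0.0],[-0.0243,-0.021,-0.005],0.6],[[0.0,0.0,0.0],[-0.0243,-0.021,-0.005],0.6],[[0.0,0.0,0.0],[-0.0243,-0.021,-0.005],0.6],[[0.0,0.0,0.0],[-0.0243,-0.021,-0.005],0.6],[[0.0,0.0,0.0],[-0.0243,-0.021,-0.005],0.6],[[0.0,0.0,0.0],[-0.0243,-0.021,-0.005],0.6],[[0.0,0.0,0.0],[-0.0243,-0.021,-0.005],0.6],[[0.0,0.0,0.0],[-0.0243,-0.021,-0.005],0.6]]
deg/row 3.5 mm/row 23.7
[[[-0.0093,0.0194,0.0198],[-0.0135,-0.0191,0.004],0.6],[[-0.0093,0.0194,0.0198],[-0.0144,-0.0186,0.0031],0.6],[[-0.0093,0.0194,0.0198],[-0.0153,-0.0181,0.0021],0.6],[[-0.0093,0.0194,0.0198],[-0.0161,-0.0174,0.0011],0.6],[[-0.0093,0.0194,0.0198],[-0.0168,-0
[... 151 characters left out ...]
198],[-0.0186,-0.0145,-0.0029],0.6],[[-0.0093,0.0194,0.0198],[-0.019,-0.0136,-0.004],0.6],[[-0.0093,0.0194,0.0198],[-0.0194,-0.0128,-0.005],0.6]]
[[[-0.0093,0.0194,0.0198],[-0.0197,-0.0118,-0.006],0.6],[[-0.0093,0.0194,0.0198],[-0.0199,-0.0109,-0.0071],0.6],[[-0.0093,0.0194,0.0198],[-0.02,-0.0099,-0.0081],0.6],[[-0.0093,0.0194,0.0198],[-0.0201,-0.0089,-0.0091],0.6],[[-0.0093,0.0194,0.0198],[-0.02,-0.0079,-0.0101],0.6],[[-0.0093,0.0194,0.0198],[-0.0199,-0.0069,-0.011],0.6],[[-0.0093,0.0194,0.0198],[-0.0197,-0.0058,-0.0119],0.6],[[-0.0093,0.0194,0.0198],[-0.0194,-0.0048,-0.0128],0.6],[[-0.0093,0.0194,0.0198],[-0.019,-0.0037,-0.0137],0.6],[[-0.0093,0.0194,0.0198],[-0.0186,-0.0027,-0.0145],0.6]]
```

Request:
{"name": "servo_tool", "arguments": {"increments": [[[0, 0, 0], [-0.024, -0.021, -0.005], 0.6], [[0, 0, 0], [-0.024, -0.021, -0.005], 0.6], [[0, 0, 0], [-0.024, -0.021, -0.005], 0.6], [[0, 0, 0], [-0.024, -0.021, -0.005], 0.6], [[0, 0, 0], [-0.024, -0.021, -0.005], 0.6], [[0, 0, 0], [-0.024, -0.021, -0.005], 0.6], [[0, 0, 0], [-0.024, -0.021, -0.005], 0.6], [[0, 0, 0], [-0.024, -0.021, -0.005], 0.6], [[0, 0, 0], [-0.024, -0.021, -0.005], 0.6], [[0, 0, 0], [-0.024, -0.021, -0.005], 0.6]]}}

```text
t: 1.03
position: [334.1, 312.1, 289.5]
tcp_rot: [-3.142, 0.0, 2.877]
wrist_force: [0.1, 1.3, 0.1]
grip_width: 51.2
finger_force: 0.0
```

Request:
{"name": "servo_tool", "arguments": {"increments": [[[0, 0, 0], [-0.024, -0.021, -0.005], 0.6], [[0, 0, 0], [-0.024, -0.021, -0.005], 0.6], [[0, 0, 0], [-0.024, -0.021, -0.005], 0.6], [[0, 0, 0], [-0.024, -0.021, -0.005], 0.6], [[0, 0, 0], [-0.024, -0.021, -0.005], 0.6], [[0, 0, 0], [-0.024, -0.021, -0.005], 0.6], [[0, 0, 0], [-0.024, -0.021, -0.005], 0.6], [[0, 0, 0], [-0.024, -0.021, -0.005], 0.6]]}}

```text
t: 1.7
position: [475.5, 99.7, 329.5]
tcp_rot: [-3.142, -0.0, 2.877]
wrist_force: [0.5, 1.4, -0.5]
grip_width: 51.1
finger_force: 0.0
```

Request:
{"name": "servo_tool", "arguments": {"increments": [[[-0.0093, 0.0194, 0.0198], [-0.0135, -0.0191, 0.004], 0.6], [[-0.0093, 0.0194, 0.0198], [-0.0144, -0.0186, 0.0031], 0.6], [[-0.0093, 0.0194, 0.0198], [-0.0153, -0.0181, 0.0021], 0.6], [[-0.0093, 0.0194, 0.0198], [-0.0161, -0.0174, 0.0011], 0.6], [[-0.0093, 0.0194, 0.0198], [-0.0168, -0.0168, 0.0001], 0.6], [[-0.0093, 0.0194, 0.0198], [-0.0175, -0.0161, -0.0009], 0.6], [[-0.0093, 0.0194, 0.0198], [-0.0181, -0.0153, -0.0019], 0.6], [[-0.0093, 0.0194, 0.0198], [-0.0186, -0.0145, -0.0029], 0.6], [[-0.0093, 0.0194, 0.0198], [-0.019, -0.0136, -0.004], 0.6], [[-0.0093, 0.0194, 0.0198], [-0.0194, -0.0128, -0.005], 0.6]]}}

```text
t: 2.53
position: [555.4, -120.1, 288.8]
tcp_rot: [3.03, -0.436, 2.478]
wrist_force: [-0.2, -0.1, -0.1]
grip_width: 51.3
finger_force: 0.0
```

Request:
{"name": "servo_tool", "arguments": {"increments": [[[-0.0093, 0.0194, 0.0198], [-0.0197, -0.0118, -0.006], 0.6], [[-0.0093, 0.0194, 0.0198], [-0.0199, -0.0109, -0.0071], 0.6], [[-0.0093, 0.0194, 0.0198], [-0.02, -0.0099, -0.0081], 0.6], [[-0.0093, 0.0194, 0.0198], [-0.0201, -0.0089, -0.0091], 0.6], [[-0.0093, 0.0194, 0.0198], [-0.02, -0.0079, -0.0101], 0.6], [[-0.0093, 0.0194, 0.0198], [-0.0199, -0.0069, -0.011], 0.6], [[-0.0093, 0.0194, 0.0198], [-0.0197, -0.0058, -0.0119], 0.6], [[-0.0093, 0.0194, 0.0198], [-0.0194, -0.0048, -0.0128], 0.6], [[-0.0093, 0.0194, 0.0198], [-0.019, -0.0037, -0.0137], 0.6], [[-0.0093, 0.0194, 0.0198], [-0.0186, -0.0027, -0.0145], 0.6]]}}

```text
t: 3.37
position: [635.2, -339.9, 248.2]
tcp_rot: [3.14, -0.875, 1.987]
wrist_force: [1.8, -0.6, 0.8]
grip_width: 51.6
finger_force: 0.0
```

Run:
```python
from h import *
c=r.camera("wrist");im=cv2.cvtColor(c["color"],cv2.COLOR_RGB2BGR);im=cv2.resize(im,None,fx=1.5,fy=1.5)
Rm,o=mir(M)
L=np.array([[7,-60,160],[7,60,160],[7,60,0],[7,-60,0],[22,0,115],[22,11,60],[22,-11,60],[17.5,0,9]])
for u in proj(c,L@Rm.T+o): cv2.circle(im,tuple(int(v) for v in u*1.5),3,(255,0,255),1)
print(proj(c,L@Rm.T+o).round(1).tolist())
cv2.imwrite("pics/w1.png",im)
```

```text
[[180.6, 112.4], [293.4, 112.4], [288.8, 249.0], [189.3, 249.1], [236.9, 156.8], [247.6, 206.0], [227.8, 206.0], [238.6, 246.1]]
```

View pics/w1.png

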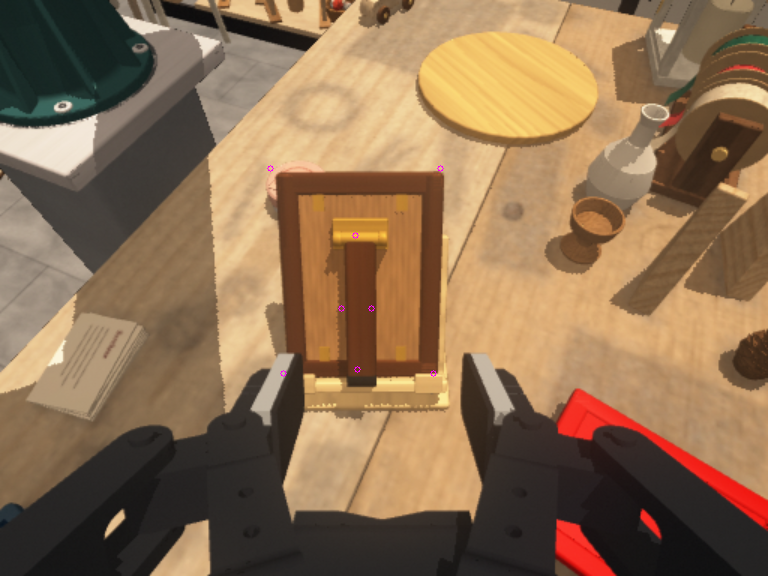

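Run:
```python
from h import *
c=r.camera("wrist");T=r.camera("top")
L=np.array([[7,-60,160],[7,60,160],[22,-11,60],[22,11,60],[17.5,0,9]])
U=np.array([[277,173],[444,172],[346,308],[377,308],[361,380]])/1.5
def f(p):
    R,o=mir(p);o=o+[0,0,p[3]] if len(p)>3 else o; return (proj(c,L@R.T+o)-U).ravel()
for p0 in (M,M+[0]):
    s=least_squares(f,p0,x_scale=[10,10,.1,10][:len(p0)]);print(s.cost,s.x,s.fun.round(1))
b=np.array([418,598,33,138])/1.5
pts=[unproj(c,u,15) for u in ((418/1.5,84/1.5),(598/1.5,86/1.5),(508/1.5,32/1.5),(505/1.5,138/1.5))];print(np.round(pts))
# disc fit from image points at rim (fit circle r=120 in z=15 plane)
P=np.array(pts)[:,:2];print(least_squares(lambda q:np.hypot(*(P-q).T)-120,[568,210]).x)
```

```text
25.586231290792245 [ 582.37050056 -261.25250221   -1.16760462] [-1.9 -2.3  1.9 -1.6 -0.1  3.3 -0.5  3.3  0.7 -3.7]
21.358281121207796 [ 580.58860435 -257.85790001   -1.16713881   -5.42024218] [-0.8 -0.9  0.7 -0.2  0.1  2.8 -0.7  2.9  0.7 -4.8]
[[474. 148.  15.]
 [692. 236.  15.]
 [549. 321.  15.]
 [608.  86.  15.]]
[578.14450268 203.85673607]
```

Run:
```python
from h import *
c=r.camera("wrist")
L=np.array([[7,-60,160],[7,60,160],[22,-11,60],[22,11,60],[17.5,0,9]])
U=np.array([[277,173],[444,172],[346,308],[377,308],[361,380]])/1.5
W=np.array([[1,1],[1,1],[1,0],[1,0],[1,.7]])
def f(p):
    R,o=mir(p); return ((proj(c,L@R.T+o)-U)*W).ravel()
s=least_squares(f,M,x_scale=[10,10,.1]);print(s.cost,s.x,s.fun.round(1))
M=s.x;Rm,o=mir(M); R1=frame(-Rm[:,0],Rm[:,1])
open("h.py","a").write(f"M={[float(round(v,3)) for v in M]}\n")
g=o+Rm@[20,0,37];p,R=plan(g+Rm[:,0]*50,R1,6,.5);plan(g,R1,5,.5,p,R)
```

```text
5.2927584990301 [ 583.51752711 -260.32602421   -1.15751623] [-2.  -0.2  1.9  0.6 -0.1  0.  -0.5  0.   0.7 -1.2]
deg/row 0.0 mm/row 26.2
[[[-0.0001,-0.0002,0.0002],[-0.0116,-0.0025,0.0234],0.5],[[-0.0001,-0.0002,0.0002],[-0.0116,-0.0025,0.0234],0.5],[[-0.0001,-0.0002,0.0002],[-0.0116,-0.0025,0.0234],0.5],[[-0.0001,-0.0002,0.0002],[-0.0115,-0.0025,0.0234],0.5],[[-0.0001,-0.0002,0.0002],[-0.0115,-0.0025,0.0234],0.5],[[-0.0001,-0.0002,0.0002],[-0.0115,-0.0025,0.0234],0.5]]
deg/row 0.0 mm/row 10.0
[[[0.0,0.0,0.0],[0.0,-0.0,0.01],0.5],[[0.0,0.0,0.0],[0.0,-0.0,0.01],0.5],[[0.0,0.0,0.0],[0.0,-0.0,0.01],0.5],[[0.0,0.0,0.0],[0.0,-0.0,0.01],0.5],[[0.0,0.0,0.0],[0.0,-0.0,0.01],0.5]]
```

Request:
{"name": "servo_tool", "arguments": {"increments": [[[0, 0, 0], [-0.0116, -0.0025, 0.0234], 0.5], [[0, 0, 0], [-0.0116, -0.0025, 0.0234], 0.5], [[0, 0, 0], [-0.0116, -0.0025, 0.0234], 0.5], [[0, 0, 0], [-0.0116, -0.0025, 0.0234], 0.5], [[0, 0, 0], [-0.0116, -0.0025, 0.0234], 0.5], [[0, 0, 0], [-0.0116, -0.0025, 0.0234], 0.5], [[0, 0, 0], [0, 0, 0.015], 0.5], [[0, 0, 0], [0, 0, 0.015], 0.5], [[0, 0, 0], [0, 0, 0.01], 0.5], [[0, 0, 0], [0, 0, 0], 0.5]]}}

```text
t: 4.4
position: [583.1, -256.5, 80.3]
tcp_rot: [3.139, -0.874, 1.993]
wrist_force: [0.0, -0.3, -0.3]
grip_width: 43.0
finger_force: 0.0
```

Run:
```python
from h import *
c=r.camera("wrist");d=r.camera("side")
a=cv2.cvtColor(c["color"],cv2.COLOR_RGB2BGR)[130:384,110:400]
b=cv2.resize(cv2.cvtColor(d["color"],cv2.COLOR_RGB2BGR)[190:330,190:340],None,fx=2.6,fy=2.6,interpolation=cv2.INTER_CUBIC)
o=np.zeros((380,790,3),np.uint8);a=cv2.resize(a,(400,350));o[:350,:400]=a;o[:364,400:790]=b;cv2.imwrite("pics/w2.png",o)
```

```text
(no output)
```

View pics/w2.png

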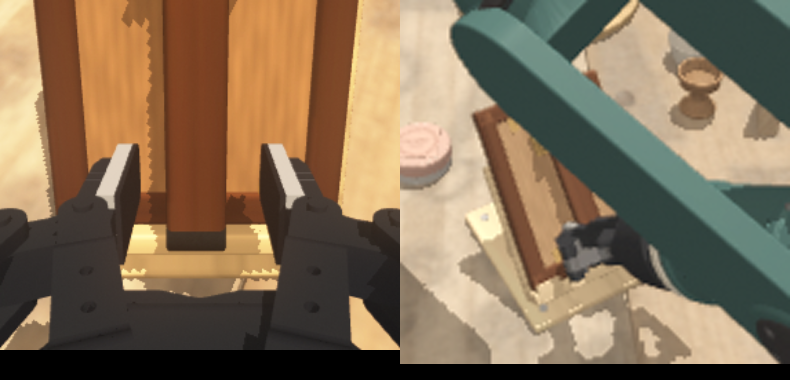

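Run:
```python
from h import *
c=r.camera("wrist");Rm,o=mir(M);s=r.sense()
print(proj(c,np.array([[22,-11,10],[22,11,10],[22,0,3],[22,-11,40],[22,11,40]])@Rm.T+o).round(1).tolist())
print("seen: L/R at foot",110+167*.725,110+227*.725,"foot end row",130+250*.7257, 'bar L/R z>40',110+166*.725,110+229*.725)
print("tcp in mirror",Rm.T@(s["position"]-o), "cam in mirror",Rm.T@(-np.array(c["R"]).T@c["t"]-o))
```

```text
[[229.1, 298.6], [270.4, 298.9], [249.7, 310.0], [228.1, 247.4], [271.7, 247.7]]
seen: L/R at foot 231.075 274.575 foot end row 311.425 bar L/R z>40 230.35 276.025
tcp in mirror [32.56145469  1.27545842 39.39477654] cam in mirror [167.18871796   2.3206516  112.60072265]
```

Request:
{"name": "servo_tool", "arguments": {"increments": [[[0, 0, 0], [0, 0, 0.005], 0.5], [[0, 0, 0], [0, 0, 0.005], 0.5], [[0, 0, 0], [0, 0, 0], 0.2], [[0, 0, 0], [0, 0, 0], 0.0], [[0, 0, 0], [0, 0, 0], 0.0], [[0, 0, 0], [0, 0, 0], 0.0], [[0, 0, 0], [0, 0, 0], 0.0]], "force": 30}}

```text
t: 5.13
position: [580.6, -252.2, 73.2]
tcp_rot: [3.139, -0.874, 1.99]
wrist_force: [-1.0, 0.6, 0.0]
grip_width: 20.9
finger_force: 33.1
```

Request:
{"name": "servo_tool", "arguments": {"increments": [[[0, -0.0267, 0], [0.0004, 0, -0.0042], 0], [[0, -0.0267, 0], [0.0004, 0, -0.0042], 0], [[0, -0.0267, 0], [0.0004, 0, -0.0042], 0], [[0, -0.0267, 0], [0.0004, 0, -0.0042], 0], [[0, -0.0267, 0], [0.0004, 0, -0.0042], 0], [[0, -0.0267, 0], [0.0004, 0, -0.0042], 0], [[0, -0.0267, 0], [0.0004, 0, -0.0042], 0], [[0, -0.0267, 0], [0.0004, 0, -0.0042], 0], [[0, -0.0267, 0], [0.0004, 0, -0.0042], 0], [[0, 0, 0], [0, 0, 0], 0]]}}

```text
t: 5.97
position: [589.2, -270.1, 107.7]
tcp_rot: [3.138, -0.365, 1.99]
wrist_force: [-0.4, -0.4, 1.1]
grip_width: 21.1
finger_force: 33.3
```

Request:
{"name": "servo_tool", "arguments": {"increments": [[[0, -0.025, 0], [0.0004, 0, -0.004], 0], [[0, -0.025, 0], [0.0004, 0, -0.004], 0], [[0, -0.02, 0], [0.0004, 0, -0.0032], 0], [[0, 0, 0], [0, 0, 0], 0]]}}

```text
t: 6.3
position: [589.6, -271.7, 116.4]
tcp_rot: [3.139, -0.223, 1.989]
wrist_force: [1.5, -0.5, -1.0]
grip_width: 20.9
finger_force: 33.1
```

Run:
```python
from h import *
c=r.camera("wrist");d=r.camera("top");s=r.sense();print(s["wrist_force"],s["torque"],s["tcp_rot"])
a=cv2.cvtColor(c["color"],cv2.COLOR_RGB2BGR)[50:384,60:450];save(d,"pics/t3full.png")
cv2.imwrite("pics/w3.png",cv2.resize(a,(468,400)))
```

```text
[ 0.6439781   1.13401899 -0.88721013] [ 0.24014326  0.00542449 -0.07559156] [ 3.13908802 -0.22612632  1.988297  ]
```

View pics/w3.png

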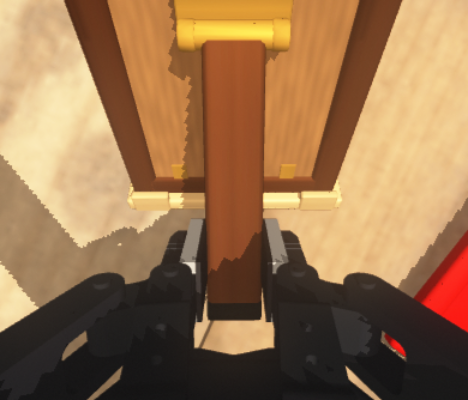

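Request:
{"name": "servo_tool", "arguments": {"increments": [[[0, -0.013, 0], [0.0002, 0, -0.002], 0], [[0, 0, 0], [0, 0, 0], 0], [[0, 0, 0], [0, 0, 0], 0.5], [[0, 0, 0], [0, 0, 0], 0.5], [[0, 0, 0], [0, 0, 0], 0.5], [[0, 0, 0], [0, 0, -0.02], 0.5], [[0, 0, 0], [0, 0, -0.03], 0.5], [[0, 0, 0], [0, 0, -0.03], 0.5], [[0, 0, 0], [0, 0, -0.03], 0.5], [[0, 0, 0], [0, 0, -0.03], 0.5]]}}

```text
t: 7.23
position: [600.4, -298.3, 257.3]
tcp_rot: [3.139, -0.196, 1.988]
wrist_force: [0.6, -0.1, -0.4]
grip_width: 42.8
finger_force: 0.0
```

Run:
```python
from h import *
s=r.sense();print(s["q"],s["position"])
Rm,o=mir(M);t=o+Rm@[0,0,148];print("grasp",t,"hover",t+Rm[:,2]*100, "q1 guess")
for sg in(1,-1):
    R2=frame(-Rm[:,2],sg*Rm[:,0]);print(sg,qs(R2,-.2,1.9)-[0,0,1.571],np.degrees((rot().inv()*R2).magnitude()))
for yaw in np.arange(-3.14,3.1,.39):
    b=np.array([np.cos(yaw),np.sin(yaw),0]);a=np.radians(18);z=b*np.sin(a)+[0,0,np.cos(a)];x=b*np.cos(a)-[0,0,np.sin(a)]
    print(round(yaw,2),[list(qs(frame(-z,sg*x),.35,1.9)-[0,0,1.571]) for sg in(1,-1)])
```

```text
[-0.61966257  0.5349144   1.18946601  0.10152173  1.58546888 -1.04368834] [ 600.44697557 -298.32461885  257.33067428]
grasp [ 545.3534462  -173.18432231  143.37457758] hover [ 519.56658553 -114.30481035  219.97902189] q1 guess
1 [-0.72   0.93   1.309] 100.94826637083426
-1 [-0.72   0.93  -1.831] 100.61037134435948
-3.14 [[np.float64(-0.13), np.float64(0.95), np.float64(-2.731)], [np.float64(-0.13), np.float64(0.95), np.float64(0.40900000000000003)]]
-2.75 [[np.float64(0.02), np.float64(0.93), np.float64(-3.191)], [np.float64(0.02), np.float64(0.93), np.float64(-0.050999999999999934)]]
-2.36 [[np.float64(0.16), np.float64(0.96), np.float64(-3.641)], [np.float64(0.16), np.float64(0.96), np.float64(-0.5009999999999999)]]
-1.97 [[np.float64(0.27), np.float64(1.04), np.float64(-4.071)], [np.float64(0.27), np.float64(1.04), np.float64(-0.9309999999999999)]]
-1.58 [[np.float64(0.32), np.float64(1.15), np.float64(-4.471)], [np.float64(0.32), np.float64(1.15), np.float64(-1.331)]]
-1.19 [[np.float64(0.33), np.float64(1.27), np.float64(1.4389999999999998)], [np.float64(0.33), np.float64(1.27),
[... 630 characters left out ...]
0.12), np.float64(1.53), np.float64(-3.5309999999999997)]]
1.15 [[np.float64(-0.22), np.float64(1.47), np.float64(-0.751)], [np.float64(-0.22), np.float64(1.47), np.float64(-3.891)]]
1.54 [[np.float64(-0.3), np.float64(1.37), np.float64(-1.111)], [np.float64(-0.3), np.float64(1.37), np.float64(-4.251)]]
1.93 [[np.float64(-0.33), np.float64(1.26), np.float64(-1.4709999999999999)], [np.float64(-0.33), np.float64(1.26), np.float64(-4.6209999999999996)]]
2.32 [[np.float64(-0.32), np.float64(1.14), np.float64(-1.851)], [np.float64(-0.32), np.float64(1.14), np.float64(1.289)]]
2.71 [[np.float64(-0.26), np.float64(1.03), np.float64(-2.251)], [np.float64(-0.26), np.float64(1.03), np.float64(0.889)]]
```

Run:
```python
from h import *
Rm,o=mir(M);t=o+Rm@[0,0,148];R2=frame(-Rm[:,2],-Rm[:,0])
p=r.sense()["position"]+np.array([-10,30,60])
p,R=plan(p,rot(),2,.5)
p,R=plan(t+Rm[:,2]*110,R2,25,.5,p,R)
```

```text
deg/row 0.0 mm/row 33.9
[[[0.0,0.0,0.0],[0.0213,0.0016,-0.0264],0.5],[[0.0,0.0,0.0],[0.0213,0.0016,-0.0264],0.5]]
deg/row 4.0 mm/row 7.9
[[[0.0134,-0.0133,-0.0277],[0.0062,-0.0001,0.0049],0.5],[[0.0134,-0.0133,-0.0277],[0.0063,0.0004,0.0047],0.5],[[0.0134,-0.0133,-0.0277],[0.0064,0.0009,0.0045],0.5],[[0.0134,-0.0133,-0.0277],[0.0065,0.0014,0.0043],0.5],[[0.0134,-0.0133,-0.0277],[0.0065,0.0019,0.0041],0.5],[[0.0134,-0.0133,-0.0277],[0.0065,0.0024,0.0038],0.5],[[0.0134,-0.0133,-0.0277],[0.0064,0.0029,0.0036],0.5],[[0.0134,-0.0133,-0.0277],[0.0064,0.0033,0.0033],0.5],[[0.0134,-0.0133,-0.0277],[0.0062,0.0038,0.003],0.5],[[0.0134,-0.0133,-0.0277],[0.0061,0.0042,0.0028],0.5]]
[[[0.0134,-0.0133,-0.0277],[0.0059,0.0046,0.0025],0.5],[[0.0134,-0.0133,-0.0277],[0.0057,0.005,0.0022],0.5],[[0.0134,-0.0133,-0.0277],[0.0054,0.0054,0.0019],0.5],[[0.0134,-0.0133,-0.0277],[0.0052,0.0058,0.0016],0.5],[[0.0134,-0.0133,-0.0277],[0.0049,0.0061,0.0013],0.5],[[0.0134,-0.0133,-0.0277],[0.0045,0.0064,0.001],0.5],[[0.0134,-0.0133,-0.0277],[0.0042,0.0067,0.0007],0.5],[[0.0134,-0.0133,-0.0277],[0.0038,0.0069,0.0004],0.5],[[0.0134,-0.0133,-0.0277],[0.0034,0.0071,0.0001],0.5],[[0.0134,-0.0133,-0.0277],[0.003,0.0073,-0.0002],0.5]]
[[[0.0134,-0.0133,-0.0277],[0.0025,0.0075,-0.0005],0.5],[[0.0134,-0.0133,-0.0277],[0.0021,0.0076,-0.0008],0.5],[[0.0134,-0.0133,-0.0277],[0.0016,0.0077,-0.0011],0.5],[[0.0134,-0.0133,-0.0277],[0.0011,0.0077,-0.0013],0.5],[[0.0134,-0.0133,-0.0277],[0.0006,0.0077,-0.0015],0.5]]
```

Request:
{"name": "servo_tool", "arguments": {"increments": [[[0, 0, 0], [0.021, 0.0016, -0.026], 0.5], [[0, 0, 0], [0.021, 0.0016, -0.026], 0.5], [[0.0134, -0.0133, -0.0277], [0.0062, 0, 0.0049], 0.5], [[0.0134, -0.0133, -0.0277], [0.0063, 0.0004, 0.0047], 0.5], [[0.0134, -0.0133, -0.0277], [0.0064, 0.0009, 0.0045], 0.5], [[0.0134, -0.0133, -0.0277], [0.0065, 0.0014, 0.0043], 0.5], [[0.0134, -0.0133, -0.0277], [0.0065, 0.0019, 0.0041], 0.5], [[0.0134, -0.0133, -0.0277], [0.0065, 0.0024, 0.0038], 0.5], [[0.0134, -0.0133, -0.0277], [0.0064, 0.0029, 0.0036], 0.5], [[0.0134, -0.0133, -0.0277], [0.0064, 0.0033, 0.0033], 0.5]]}}

```text
t: 8.07
position: [567.5, -216.9, 286.4]
tcp_rot: [-2.965, -0.01, 2.473]
wrist_force: [0.0, 0.4, -0.1]
grip_width: 42.4
finger_force: 0.0
```

Request:
{"name": "servo_tool", "arguments": {"increments": [[[0.0134, -0.0133, -0.0277], [0.0062, 0.0038, 0.003], 0.5], [[0.0134, -0.0133, -0.0277], [0.0061, 0.0042, 0.0028], 0.5], [[0.0134, -0.0133, -0.0277], [0.0059, 0.0046, 0.0025], 0.5], [[0.0134, -0.0133, -0.0277], [0.0057, 0.005, 0.0022], 0.5], [[0.0134, -0.0133, -0.0277], [0.0054, 0.0054, 0.0019], 0.5], [[0.0134, -0.0133, -0.0277], [0.0052, 0.0058, 0.0016], 0.5], [[0.0134, -0.0133, -0.0277], [0.0049, 0.0061, 0.0013], 0.5], [[0.0134, -0.0133, -0.0277], [0.0045, 0.0064, 0.001], 0.5], [[0.0134, -0.0133, -0.0277], [0.0042, 0.0067, 0.0007], 0.5], [[0.0134, -0.0133, -0.0277], [0.0038, 0.0069, 0.0004], 0.5]]}}

```text
t: 8.9
position: [538.1, -152.9, 250.3]
tcp_rot: [-2.655, 0.067, 3.11]
wrist_force: [0.3, 0.1, 0.3]
grip_width: 42.6
finger_force: 0.0
```

Request:
{"name": "servo_tool", "arguments": {"increments": [[[0.0134, -0.0133, -0.0277], [0.0034, 0.0071, 0.0001], 0.5], [[0.0134, -0.0133, -0.0277], [0.003, 0.0073, -0.0002], 0.5], [[0.0134, -0.0133, -0.0277], [0.0025, 0.0075, -0.0005], 0.5], [[0.0134, -0.0133, -0.0277], [0.0021, 0.0076, -0.0008], 0.5], [[0.0134, -0.0133, -0.0277], [0.0016, 0.0077, -0.0011], 0.5], [[0.0134, -0.0133, -0.0277], [0.0011, 0.0077, -0.0013], 0.5], [[0.0134, -0.0133, -0.0277], [0.0006, 0.0077, -0.0015], 0.5], [[0, 0, 0], [0, 0, 0], 0.5]]}}

```text
t: 9.57
position: [515.0, -107.8, 223.4]
tcp_rot: [-2.442, -0.003, -2.728]
wrist_force: [-0.9, 0.3, 0.2]
grip_width: 42.6
finger_force: 0.0
```

Run:
```python
from h import *
s=r.sense();print(s["q"],s["tcp_rot"]);c=r.camera("wrist");Rm,o=mir(M);R2=frame(-Rm[:,2],-Rm[:,0])
print("tcp in mirror",Rm.T@(s["position"]-o),np.degrees((rot().inv()*R2).magnitude()))
L=np.array([[7,-60,160],[7,60,160],[-7,60,160],[-7,-60,160]]);U=proj(c,L@Rm.T+o);print(U.round(1).tolist())
im=cv2.resize(cv2.cvtColor(c["color"],cv2.COLOR_RGB2BGR),None,fx=1.5,fy=1.5)
for u in U: cv2.circle(im,tuple(int(v) for v in u*1.5),3,(255,0,255),1)
cv2.imwrite("pics/w4.png",im)
```

```text
[ 0.09090518  0.25840647  1.97358884 -0.9051503   0.89039007 -1.30782734] [-2.44214305 -0.00344803 -2.72784724]
tcp in mirror [ -3.78206937  -1.58498511 255.68158663] 0.13431246901027077
[[240.8, 116.4], [242.0, 267.1], [259.2, 267.1], [260.5, 116.5]]
```

View pics/w4.png

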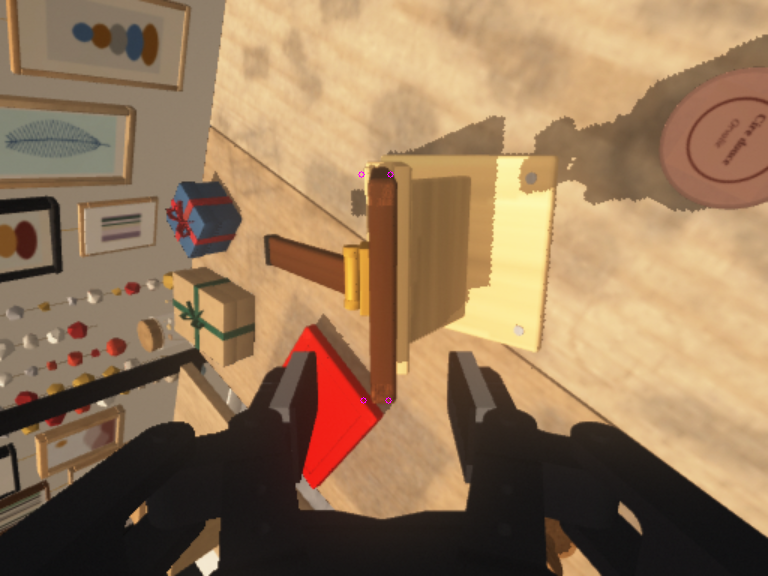

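Request:
{"name": "servo_tool", "arguments": {"increments": [[[0, 0, 0], [-0.0005, 0, 0.012], 0.5], [[0, 0, 0], [-0.0005, 0, 0.013], 0.5], [[0, 0, 0], [-0.0005, 0, 0.013], 0.5], [[0, 0, 0], [0, 0, 0.013], 0.5], [[0, 0, 0], [0, 0, 0.013], 0.5], [[0, 0, 0], [0, 0, 0.013], 0.5], [[0, 0, 0], [0, 0, 0.013], 0.5], [[0, 0, 0], [0, 0, 0.013], 0.5], [[0, 0, 0], [0, 0, 0], 0.5]]}}

```text
t: 10.37
position: [551.5, -163.8, 161.4]
tcp_rot: [-2.482, -0.013, -2.742]
wrist_force: [0.4, 0.0, -0.7]
grip_width: 42.6
finger_force: 0.0
```

Run:
```python
from h import *
s=r.sense();print(s["q"],s["tcp_rot"],s["wrist_force"]);Rm,o=mir(M)
print("tcp in mirror",Rm.T@(s["position"]-o))
c=r.camera("wrist");cv2.imwrite("pics/w5.png",cv2.resize(cv2.cvtColor(c["color"],cv2.COLOR_RGB2BGR)[100:384,100:420],None,fx=1.6,fy=1.6))
```

```text
[-0.05421042  0.38912883  1.95175556 -0.96276067  0.74340867 -1.31258229] [-2.48181196 -0.01323931 -2.7420317 ] [ 0.44836111  0.04125257 -0.66204597]
tcp in mirror [  6.87214981   9.37415103 165.71948054]
```

View pics/w5.png

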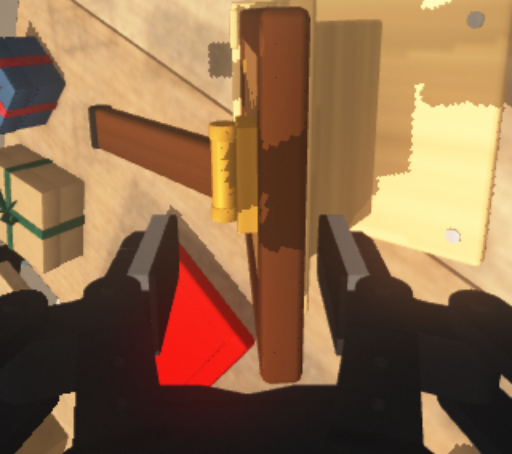

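```bash
cat >> h.py <<'E'
def fk(q,k):
    d1,e,L1,a,L2,d,b=k; Rz=lambda t:Ro.from_euler('z',t);Ry=lambda t:Ro.from_euler('y',t)
    v=np.array([a,0,L2])+(Rz(q[3])*Ry(q[4])).apply([b,0,d]); v=Ry(q[1]+q[2]).apply(v)+Ry(q[1]).apply([0,0,L1])+[0,e,d1]
    return Rz(q[0]).apply(v),Ro.from_euler('ZYZYZ',[q[0],q[1]+q[2],q[3],q[4],q[5]+np.pi/2])
lo=np.array([-2.97,-1.01,.21,-.93,.2,-2.95]);hi=np.array([2.97,2.36,2.38,4.1,2.71,2.95])
def ik(p,R,k,q0):
    f=lambda q:np.r_[(fk(q,k)[0]-p)/100,(fk(q,k)[1].inv()*R).as_rotvec()*3]
    s=least_squares(f,np.clip(q0,lo+.01,hi-.01),bounds=(lo,hi)); return s.x,s.cost
E
python3 - <<'E'
from h import *
s=r.sense()
Q=[[1.191,.3593,1.511,0,1.2725,-.1151],[-0.61966257,0.5349144,1.18946601,0.10152173,1.58546888,-1.04368834],[0.09090518,0.25840647,1.97358884,-0.9051503,0.89039007,-1.30782734],s["q"]]
P=[[156.9,578.8,239],[600.447,-298.325,257.33],[515,-107.8,223.4],s["position"]]
E_=[None]
f=lambda k:np.r_[np.concatenate([fk(q,k)[0]-p for q,p in zip(Q,P)]),k[6]*.05,k[3]*.02]
z=least_squares(f,[300,-69,400,0,400,250,0]);k=z.x;print(k.round(1),z.fun.round(1))
print(rot().as_euler('xyz'),fk(s["q"],k)[1].as_euler('xyz'))
open("h.py","a").write(f"K={k.round(2).tolist()}\n")
Rm,o=mir(M);o=o-Rm[:,0]*3.6
for ph in range(-75,80,15):
    a=np.radians(ph);zt=-Rm[:,2]*np.cos(a)+Rm[:,1]*np.sin(a)
    R=frame(zt,-Rm[:,0]);g=o+Rm@[0,0,150]
    for sg in(1,-1):
        best=min((ik(g,frame(zt,sg*Rm[:,0]),k,q0) for q0 in ([0,.6,1.6,-.7,1,sg*1.5],[-.3,.6,1.5,.3,1.3,-1.5*sg])),key=lambda t:t[1]);print(ph,sg,best[0].round(2),round(best[1],4))
E
```

```text
Traceback (most recent call last):
  File "h.py", line 34, in fk
    return Rz(q[0]).apply(v),Ro.from_euler('ZYZYZ',[q[0],q[1]+q[2],q[3],q[4],q[5]+np.pi/2])
                             ~~~~~~~~~~~~~^^^^^^^^^^^^^^^^^^^^^^^^^^^^^^^^^^^^^^^^^^^^^^^^^
  File "scipy/spatial/transform/_rotation.pyx", line 1413, in scipy.spatial.transform._rotation.Rotation.from_euler
ValueError: Expected axis specification to be a non-empty string of upto 3 characters, got ZYZYZ
```

```bash
sed -i "s/Ro.from_euler('ZYZYZ',\[q\[0\],q\[1\]+q\[2\],q\[3\],q\[4\],q\[5\]+np.pi\/2\])/Rz(q[0])*Ry(q[1]+q[2])*Rz(q[3])*Ry(q[4])*Rz(q[5]+np.pi\/2)/" h.py
python3 - <<'E'
from h import *
s=r.sense()
Q=[[1.191,.3593,1.511,0,1.2725,-.1151],[-0.61966257,0.5349144,1.18946601,0.10152173,1.58546888,-1.04368834],[0.09090518,0.25840647,1.97358884,-0.9051503,0.89039007,-1.30782734],s["q"]]
P=[[156.9,578.8,239],[600.447,-298.325,257.33],[515,-107.8,223.4],s["position"]]
f=lambda k:np.r_[np.concatenate([fk(q,k)[0]-p for q,p in zip(Q,P)]),k[6]*.05,k[3]*.02]
z=least_squares(f,[300,-69,400,0,400,250,0]);k=z.x;print(k.round(1),z.fun.round(1))
print(rot().as_euler('xyz'),fk(s["q"],k)[1].as_euler('xyz'))
open("h.py","a").write(f"K={k.round(2).tolist()}\n")
Rm,o=mir(M);o=o-Rm[:,0]*3.6
for ph in range(-75,80,15):
    a=np.radians(ph);zt=-Rm[:,2]*np.cos(a)+Rm[:,1]*np.sin(a);g=o+Rm@[0,0,150]
    for sg in(1,-1):
        best=min((ik(g,frame(zt,sg*Rm[:,0]),k,q0) for q0 in ([0,.6,1.6,-.7,1,sg*1.5],[-.3,.6,1.5,.3,1.3,-1.5*sg])),key=lambda t:t[1]);print(ph,sg,best[0].round(2),round(best[1],4))
E
```

```text
[2.661e+02 6.890e+01 6.111e+02 1.119e+02 4.336e+02 3.645e+02 1.000e-01] [-0.  -0.1 -0.2 -0.  -0.   0.1  0.   0.1  0.   0.1 -0.  -0.   0.   2.2]
[-2.48155811 -0.01321447 -2.74202933] [-2.48155811 -0.01321447 -2.74202933]
-75 1 [-0.05  1.09  1.07 -0.76  2.15  1.66] 0.0
-75 -1 [-0.05  1.09  1.07 -0.76  2.15 -1.48] 0.0
-60 1 [-0.01  0.95  1.24 -0.75  1.9   1.69] 0.0
-60 -1 [-0.01  0.95  1.24 -0.75  1.9  -1.45] 0.0
-45 1 [ 0.02  0.8   1.42 -0.76  1.63  1.73] 0.0
-45 -1 [ 0.02  0.8   1.42 -0.76  1.63 -1.41] 0.0
-30 1 [ 0.03  0.66  1.62 -0.81  1.34  1.78] 0.0
-30 -1 [ 0.03  0.66  1.62 -0.81  1.34 -1.37] 0.0
-15 1 [ 0.01  0.53  1.81 -0.9   1.03  1.85] 0.0
-15 -1 [ 0.01  0.53  1.81 -0.9   1.03 -1.29] 0.0
0 1 [-0.08  0.4   1.95 -0.93  0.72  1.79] 0.0284
0 -1 [-0.08  0.4   1.95 -0.93  0.72 -1.35] 0.0284
15 1 [-0.26  0.29  2.1  -0.93  0.33  1.62] 0.0959
15 -1 [-0.26  0.29  2.1  -0.93  0.33 -1.52] 0.0959
30 1 [-0.42  0.4   2.37  3.15  0.47 -2.61] 0.0
30 -1 [-0.42  0.4   2.37  3.15  0.47  0.53] 0.0
45 1 [-0.71  0.47  2.38  2.39  0.71 -2.18] 0.0361
45 -1 [-0.71  0.47  2.38  2.39  0.71  0.96] 0.0361
60 1 [-1.    0.71  2.38  2.    1.13 -2.26] 0.0336
60 -1 [-1.    0.71  2.38  2.    1.13  0.88] 0.0336
75 1 [-1.13  0.94  2.36  1.8   1.41 -2.45] 0.0
75 -1 [-1.13  0.94  2.36  1.8   1.41  0.7 ] 0.0
```

```bash
cat >> h.py <<'E'
def lean(yaw,deg):  # mirror rotation: back direction yaw, lean back deg
    b=np.array([np.cos(yaw),np.sin(yaw),0]);a=np.radians(deg);z=b*np.sin(a)+[0,0,np.cos(a)];x=b*np.cos(a)-[0,0,np.sin(a)];return np.c_[x,np.cross(z,x),z]
PH=np.radians(-30)
def tool(Rm): return frame(-Rm[:,2]*np.cos(PH)+Rm[:,1]*np.sin(PH),-Rm[:,0])
E
python3 - <<'E'
from h import *
Rm,o=mir(M);o=o-Rm[:,0]*3.6;R2=tool(Rm);g=o+Rm@[0,0,151]; z=R2.as_matrix()[:,2]
s=r.sense();q=np.array(s["q"])
p,R=plan(s["position"]-80*rot().as_matrix()[:,2],rot(),3,.5)
p,R=plan(g-z*85,R2,8,.5,p,R); 
for n,t in(("hover",g-z*85),("grasp",g)): q,c=ik(t,R2,K,[.03,.66,1.6,-.8,1.3,-1.4]);print(n,q.round(2),c)
for up in(0,40,110): q1,c=ik(g+Rm[:,2]*25+[0,0,up],R2,K,q);print("lift",up,q1.round(2),c)
for yaw in(-2.4,-2.,-1.58,-1.157,-.75):
    b=np.array([np.cos(yaw),np.sin(yaw),0]);Rp=lean(yaw,18);base=np.array([572,209,15])-41*b
    ori=base-Rp@[7,0,0]
    for h in(0,120): qq,c=ik(ori+Rp@[0,0,151]+[0,0,h],tool(Rp),K,q+[.6,0,0,.6,0,0]);print(yaw,h,qq.round(2),round(c,4))
E
```

```text
deg/row 0.0 mm/row 26.7
[[[0.0,0.0,0.0],[0.0,-0.0,-0.0267],0.5],[[0.0,0.0,0.0],[0.0,0.0,-0.0267],0.5],[[0.0,0.0,0.0],[0.0,-0.0,-0.0267],0.5]]
deg/row 3.6 mm/row 5.1
[[[0.0023,0.0301,0.0005],[-0.004,0.0016,0.0027],0.5],[[0.0023,0.0301,0.0005],[-0.0042,0.0016,0.0024],0.5],[[0.0023,0.0301,0.0005],[-0.0043,0.0016,0.0022],0.5],[[0.0023,0.0301,0.0005],[-0.0045,0.0016,0.0019],0.5],[[0.0023,0.0301,0.0005],[-0.0046,0.0016,0.0016],0.5],[[0.0023,0.0301,0.0005],[-0.0047,0.0016,0.0013],0.5],[[0.0023,0.0301,0.0005],[-0.0047,0.0016,0.001],0.5],[[0.0023,0.0301,0.0005],[-0.0048,0.0017,0.0007],0.5]]
hover [ 0.12  0.62  1.51 -0.74  1.49 -1.42] 2.478815626165088e-21
grasp [ 0.03  0.66  1.62 -0.81  1.34 -1.37] 1.8453758368801265e-20
lift 0 [ 0.06  0.63  1.62 -0.79  1.37 -1.37] 1.735541267969437e-20
lift 40 [ 0.06  0.57  1.59 -0.78  1.43 -1.43] 1.067669810382205e-27
lift 110 [ 0.06  0.49  1.54 -0.77  1.53 -1.53] 1.6389283292032352e-18
-2.4 0 [-0.1   0.54  1.6   0.59  1.28 -1.18] 0.0
-2.4 120 [-0.1   0.41  1.48  0.56  1.49 -1.04] 0.0
-2.0 0 [-0.03  0.63  1.41  0.46  1.51 -1.39] 0.0
-2.0 120 [-0.03  0.52  1.3   0.46  1.71 -1.29] 0.0
-1.58 0 [ 0.06  0.71  1.25  0.31  1.71 -1.63] 0.0
-1.58 120 [ 0.06  0.61  1.13  0.32  1.91 -1.56] 0.0
-1.157 0 [ 0.16  0.77  1.13  0.14  1.83 -1.92] 0.0
-1.157 120 [ 0.16  0.67  1.02  0.15  2.04 -1.88] 0.0
-0.75 0 [ 0.26  0.79  1.09 -0.04  1.87 -2.21] 0.0
-0.75 120 [ 0.26  0.7   0.97 -0.04  2.07 -2.22] 0.0
```

Request:
{"name": "servo_tool", "arguments": {"increments": [[[0, 0, 0], [0, 0, -0.027], 0.5], [[0, 0, 0], [0, 0, -0.027], 0.5], [[0, 0, 0], [0, 0, -0.027], 0.5], [[0.0023, 0.0301, 0.0005], [-0.0045, 0.0016, 0.0017], 0.5], [[0.0023, 0.0301, 0.0005], [-0.0045, 0.0016, 0.0017], 0.5], [[0.0023, 0.0301, 0.0005], [-0.0045, 0.0016, 0.0017], 0.5], [[0.0023, 0.0301, 0.0005], [-0.0045, 0.0016, 0.0017], 0.5], [[0.0023, 0.0301, 0.0005], [-0.0045, 0.0016, 0.0017], 0.5], [[0.0023, 0.0301, 0.0005], [-0.0045, 0.0016, 0.0017], 0.5], [[0.0023, 0.0301, 0.0005], [-0.0045, 0.0016, 0.0017], 0.5]]}}

```text
t: 11.25
position: [559.2, -106.5, 205.7]
tcp_rot: [-2.392, -0.348, -3.037]
wrist_force: [-0.1, 0.5, -0.2]
grip_width: 42.8
finger_force: 0.0
```

Request:
{"name": "servo_tool", "arguments": {"increments": [[[0.0023, 0.0301, 0.0005], [-0.0045, 0.0016, 0.0017], 0.5], [[0, 0, 0], [0, 0, 0], 0.5]]}}

```text
t: 11.42
position: [563.9, -106.2, 199.7]
tcp_rot: [-2.371, -0.394, -3.083]
wrist_force: [-0.0, 0.1, -0.5]
grip_width: 42.8
finger_force: 0.0
```

Run:
```python
from h import *
Rm,o=mir(M);o=o-Rm[:,0]*3.6;R2=tool(Rm);g=o+Rm@[0,0,151]; z=R2.as_matrix()[:,2]
s=r.sense();print(s["q"].round(3) if hasattr(s["q"],'round') else s["q"],Rm.T@(s["position"]-o),np.degrees((rot().inv()*R2).as_rotvec()))
p,R=plan(g,R2,6,.5)
c=r.camera("wrist");cv2.imwrite("pics/w6.png",cv2.resize(cv2.cvtColor(c["color"],cv2.COLOR_RGB2BGR)[60:384,80:440],None,fx=1.5,fy=1.5))
print(proj(c,np.array([[7,-60,160],[7,60,160],[-7,60,160],[-7,-60,160]])@Rm.T+o).round(1).tolist())
```

```text
[ 0.128  0.617  1.507 -0.744  1.497 -1.416] [ -1.45337856  43.88922374 225.79644831] [-0.07933412  0.00361236  0.07086873]
deg/row 0.0 mm/row 14.5
[[[-0.0001,0.0,0.0001],[0.0001,-0.0002,0.0145],0.5],[[-0.0001,0.0,0.0001],[0.0001,-0.0002,0.0145],0.5],[[-0.0001,0.0,0.0001],[0.0001,-0.0002,0.0145],0.5],[[-0.0001,0.0,0.0001],[0.0001,-0.0002,0.0145],0.5],[[-0.0001,0.0,0.0001],[0.0001,-0.0002,0.0145],0.5],[[-0.0001,0.0,0.0001],[0.0001,-0.0002,0.0145],0.5]]
[[244.7, 117.5], [242.9, 283.2], [264.0, 283.2], [263.3, 117.5]]
```

View pics/w6.png

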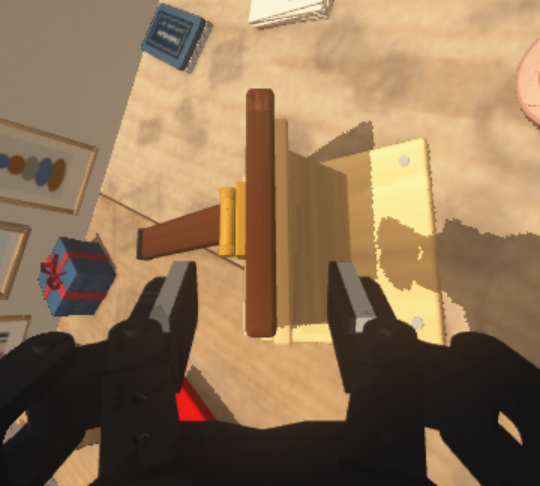

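Request:
{"name": "servo_tool", "arguments": {"increments": [[[0, 0, 0], [0, 0, 0.0145], 0.5], [[0, 0, 0], [0, 0, 0.0145], 0.5], [[0, 0, 0], [0, 0, 0.0145], 0.5], [[0, 0, 0], [0, 0, 0.0145], 0.5], [[0, 0, 0], [0, 0, 0.0145], 0.5], [[0, 0, 0], [0, 0, 0.0145], 0.5], [[0, 0, 0], [0, 0, 0], 0.5], [[0, 0, 0], [0, 0, 0], 0.3]], "force": 60}}

```text
t: 12.13
position: [541.0, -169.0, 144.6]
tcp_rot: [-2.372, -0.392, -3.083]
wrist_force: [0.0, 0.2, 0.5]
grip_width: 31.5
finger_force: 0.0
```

Request:
{"name": "servo_tool", "arguments": {"increments": [[[0, 0, 0], [0, 0, 0], 0.1], [[0, 0, 0], [0, 0, 0], 0], [[0, 0, 0], [0, 0, 0], 0], [[0, 0, 0], [0, 0, 0], 0], [[0, 0, 0], [0, 0, 0], 0]], "force": 60}}

```text
t: 12.55
position: [542.6, -168.2, 145.1]
tcp_rot: [-2.371, -0.391, -3.082]
wrist_force: [-0.7, 5.0, 6.7]
grip_width: 12.3
finger_force: 59.8
```

Run:
```python
from h import *
Rm,o=mir(M);o=o-Rm[:,0]*3.6;R2=tool(Rm)
s=r.sense();print(s["q"],Rm.T@(s["position"]-o),np.degrees((rot().inv()*R2).as_rotvec()),s["wrist_force"])
p,R=plan(s["position"]+Rm[:,2]*40,rot(),4,0)
p,R=plan(p+np.array([0,0,100]),R,5,0,p,R)
```

```text
[ 0.03577992  0.65184725  1.61974592 -0.80772439  1.33720105 -1.36371384] [  0.35537717  -0.56652716 152.95875673] [-0.12085437  0.16811889 -0.03628462] [-0.73616313  4.97245177  6.7223859 ]
deg/row 0.0 mm/row 10.0
[[[0.0,0.0,0.0],[0.005,-0.0,-0.0087],0],[[0.0,0.0,0.0],[0.005,-0.0,-0.0087],0],[[0.0,0.0,0.0],[0.005,-0.0,-0.0087],0],[[0.0,0.0,0.0],[0.005,-0.0,-0.0087],0]]
deg/row 0.0 mm/row 20.0
[[[0.0,0.0,0.0],[0.0076,-0.0129,-0.0133],0],[[0.0,0.0,0.0],[0.0076,-0.0129,-0.0133],0],[[0.0,0.0,0.0],[0.0076,-0.0129,-0.0133],0],[[0.0,0.0,0.0],[0.0076,-0.0129,-0.0133],0],[[0.0,0.0,0.0],[0.0076,-0.0129,-0.0133],0]]
```

Request:
{"name": "servo_tool", "arguments": {"increments": [[[0, 0, 0], [0.005, 0, -0.0087], 0], [[0, 0, 0], [0.005, 0, -0.0087], 0], [[0, 0, 0], [0.005, 0, -0.0087], 0], [[0, 0, 0], [0.005, 0, -0.0087], 0], [[0, 0, 0], [0.0076, -0.0129, -0.0133], 0], [[0, 0, 0], [0.0076, -0.0129, -0.0133], 0], [[0, 0, 0], [0.0076, -0.0129, -0.0133], 0], [[0, 0, 0], [0.0076, -0.0129, -0.0133], 0], [[0, 0, 0], [0.0076, -0.0129, -0.0133], 0], [[0, 0, 0], [0, 0, 0], 0]]}}

```text
t: 13.38
position: [533.0, -144.4, 278.8]
tcp_rot: [-2.371, -0.386, -3.083]
wrist_force: [0.4, 0.1, -1.5]
grip_width: 12.8
finger_force: 59.0
```

Run:
```python
from h import *
s=r.sense();print(s["wrist_force"])
c=r.camera("wrist");d=r.camera("side")
a=cv2.resize(cv2.cvtColor(c["color"],cv2.COLOR_RGB2BGR),(400,300));b=cv2.resize(cv2.cvtColor(d["color"],cv2.COLOR_RGB2BGR)[120:330,120:400],(400,300))
cv2.imwrite("pics/w7.png",np.hstack([a,b]))
```

```text
[ 0.4094943   0.06265942 -1.46213925]
```

View pics/w7.png

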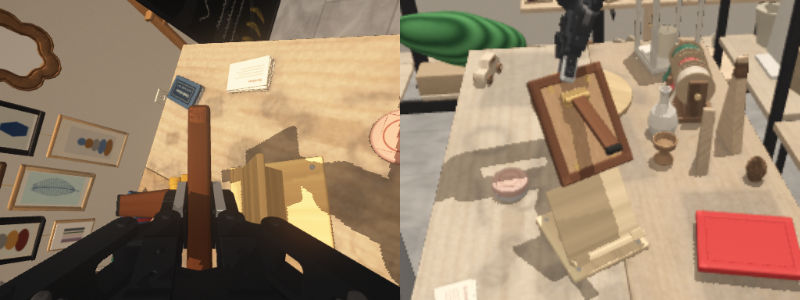

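```bash
cat >> h.py <<'E'
YAW=-1.157
RP=lean(YAW,18); bb=np.array([np.cos(YAW),np.sin(YAW),0]); ORI=np.array([572,209,15])-41*bb-RP@[7,0,0]; TP=ORI+RP@[.4,-.6,153]
E
python3 - <<'E'
from h import *
p,R=plan(TP+[0,0,60],tool(RP),18,0); print(TP)
s=r.sense();q=np.array(s["q"])
from scipy.spatial.transform import Slerp
S=Slerp([0,1],Ro.concatenate([rot(),tool(RP)]))
for t in(.25,.5,.75,1): q,c=ik(s["position"]+t*(p-s["position"]),S(t),K,q);print(q.round(2),c)
E
```

```text
deg/row 3.2 mm/row 19.9
[[[-0.0233,0.0001,-0.0134],[-0.0042,0.015,-0.0125],0],[[-0.0233,0.0001,-0.0134],[-0.0046,0.0154,-0.0118],0],[[-0.0233,0.0001,-0.0134],[-0.0051,0.0158,-0.011],0],[[-0.0233,0.0001,-0.0134],[-0.0055,0.0162,-0.0102],0],[[-0.0233,0.0001,-0.0134],[-0.006,0.0165,-0.0094],0],[[-0.0233,0.0001,-0.0134],[-0.0065,0.0168,-0.0086],0],[[-0.0233,0.0001,-0.0134],[-0.0069,0.017,-0.0078],0],[[-0.0233,0.0001,-0.0134],[-0.0074,0.0172,-0.007],0],[[-0.0233,0.0001,-0.0134],[-0.0079,0.0173,-0.0061],0],[[-0.0233,0.0001,-0.0134],[-0.0084,0.0173,-0.0053],0]]
[[[-0.0233,0.0001,-0.0134],[-0.0089,0.0173,-0.0044],0],[[-0.0233,0.0001,-0.0134],[-0.0093,0.0172,-0.0036],0],[[-0.0233,0.0001,-0.0134],[-0.0098,0.0171,-0.0028],0],[[-0.0233,0.0001,-0.0134],[-0.0103,0.017,-0.0019],0],[[-0.0233,0.0001,-0.0134],[-0.0108,0.0167,-0.0011],0],[[-0.0233,0.0001,-0.0134],[-0.0113,0.0165,-0.0003],0],[[-0.0233,0.0001,-0.0134],[-0.0117,0.0161,0.0005],0],[[-0.0233,0.0001,-0.0134],[-0.0122,0.0158,0.0013],0]]
[571.45169576 208.75634171 162.55115916]
[ 0.11  0.51  1.42 -0.53  1.64 -1.68] 8.49329243759858e-23
[ 0.13  0.56  1.29 -0.31  1.75 -1.79] 2.033161537705094e-26
[ 0.14  0.63  1.18 -0.09  1.85 -1.86] 6.489083769746675e-27
[ 0.16  0.71  1.08  0.14  1.93 -1.9 ] 1.7039897334946748e-26
```

Request:
{"name": "servo_tool", "arguments": {"increments": [[[-0.0233, 0.0001, -0.0134], [-0.0042, 0.015, -0.0125], 0], [[-0.0233, 0.0001, -0.0134], [-0.0046, 0.0154, -0.0118], 0], [[-0.0233, 0.0001, -0.0134], [-0.0051, 0.0158, -0.011], 0], [[-0.0233, 0.0001, -0.0134], [-0.0055, 0.0162, -0.0102], 0], [[-0.0233, 0.0001, -0.0134], [-0.006, 0.0165, -0.0094], 0], [[-0.0233, 0.0001, -0.0134], [-0.0065, 0.0168, -0.0086], 0], [[-0.0233, 0.0001, -0.0134], [-0.0069, 0.017, -0.0078], 0], [[-0.0233, 0.0001, -0.0134], [-0.0074, 0.0172, -0.007], 0], [[-0.0233, 0.0001, -0.0134], [-0.0079, 0.0173, -0.0061], 0], [[-0.0233, 0.0001, -0.0134], [-0.0084, 0.0173, -0.0053], 0]]}}

```text
t: 14.32
position: [553.1, 52.3, 243.6]
tcp_rot: [-2.989, -0.522, -2.805]
wrist_force: [0.2, 0.4, -2.9]
grip_width: 12.4
finger_force: 59.0
```

Request:
{"name": "servo_tool", "arguments": {"increments": [[[-0.0233, 0.0001, -0.0134], [-0.0089, 0.0173, -0.0044], 0], [[-0.0233, 0.0001, -0.0134], [-0.0093, 0.0172, -0.0036], 0], [[-0.0233, 0.0001, -0.0134], [-0.0098, 0.0171, -0.0028], 0], [[-0.0233, 0.0001, -0.0134], [-0.0103, 0.017, -0.0019], 0], [[-0.0233, 0.0001, -0.0134], [-0.0108, 0.0167, -0.0011], 0], [[-0.0233, 0.0001, -0.0134], [-0.0113, 0.0165, -0.0003], 0], [[-0.0233, 0.0001, -0.0134], [-0.0117, 0.0161, 0.0005], 0], [[-0.0233, 0.0001, -0.0134], [-0.0122, 0.0158, 0.0013], 0], [[0, 0, 0], [0, 0, 0], 0], [[0, 0, 0], [0, 0, 0], 0]]}}

```text
t: 15.15
position: [570.9, 207.6, 219.5]
tcp_rot: [2.782, -0.502, -2.552]
wrist_force: [-0.7, -0.4, -2.5]
grip_width: 12.8
finger_force: 59.0
```

Run:
```python
from h import *
s=r.sense();print(s["position"]-TP,np.degrees((rot().inv()*tool(RP)).as_rotvec()),s["wrist_force"],s["grip_width"])
p,R=plan(TP+[0,0,15],tool(RP),5,0)
p,R=plan(TP+[0,0,-5],tool(RP),10,0,p,R)
S=r.camera("side");b=S["color"];save(S,"pics/s8.png")
```

```text
[-0.56162039 -1.1577581  56.91237994] [ 0.072326   -0.32185025 -0.18213219] [-0.66472114 -0.44352945 -2.45610568] 12.841320013434391
deg/row 0.1 mm/row 8.4
[[[0.0001,-0.0005,-0.0003],[-0.0042,-0.0024,0.0068],0],[[0.0001,-0.0005,-0.0003],[-0.0042,-0.0024,0.0068],0],[[0.0001,-0.0005,-0.0003],[-0.0042,-0.0024,0.0068],0],[[0.0001,-0.0005,-0.0003],[-0.0042,-0.0024,0.0068],0],[[0.0001,-0.0005,-0.0003],[-0.0042,-0.0024,0.0068],0]]
deg/row 0.0 mm/row 2.0
[[[0.0,0.0,0.0],[-0.001,-0.0006,0.0016],0],[[0.0,0.0,0.0],[-0.001,-0.0006,0.0016],0],[[0.0,0.0,0.0],[-0.001,-0.0006,0.0016],0],[[0.0,0.0,0.0],[-0.001,-0.0006,0.0016],0],[[0.0,0.0,0.0],[-0.001,-0.0006,0.0016],0],[[0.0,0.0,0.0],[-0.001,-0.0006,0.0016],0],[[0.0,0.0,0.0],[-0.001,-0.0006,0.0016],0],[[0.0,0.0,0.0],[-0.001,-0.0006,0.0016],0],[[0.0,0.0,0.0],[-0.001,-0.0006,0.0016],0],[[0.0,0.0,0.0],[-0.001,-0.0006,0.0016],0]]
```

Request:
{"name": "servo_tool", "arguments": {"increments": [[[0, 0, 0], [-0.0042, -0.0024, 0.0068], 0], [[0, 0, 0], [-0.0042, -0.0024, 0.0068], 0], [[0, 0, 0], [-0.0042, -0.0024, 0.0068], 0], [[0, 0, 0], [-0.0042, -0.0024, 0.0068], 0], [[0, 0, 0], [-0.0042, -0.0024, 0.0068], 0], [[0, 0, 0], [-0.001, -0.0006, 0.0016], 0], [[0, 0, 0], [-0.001, -0.0006, 0.0016], 0], [[0, 0, 0], [-0.001, -0.0006, 0.0016], 0], [[0, 0, 0], [0, 0, 0], 0]]}}

```text
t: 15.95
position: [572.6, 209.1, 174.0]
tcp_rot: [2.782, -0.498, -2.553]
wrist_force: [0.0, 0.2, -3.3]
grip_width: 13.0
finger_force: 58.9
```

Request:
{"name": "servo_tool", "arguments": {"increments": [[[0, 0, 0], [-0.001, -0.0006, 0.0016], 0], [[0, 0, 0], [-0.001, -0.0006, 0.0016], 0], [[0, 0, 0], [0, 0, 0], 0]]}}

```text
t: 16.2
position: [572.7, 209.1, 170.1]
tcp_rot: [2.783, -0.498, -2.553]
wrist_force: [0.0, 0.1, -2.0]
grip_width: 12.3
finger_force: 58.9
```

Request:
{"name": "servo_tool", "arguments": {"increments": [[[0, 0, 0], [-0.001, -0.0006, 0.0016], 0], [[0, 0, 0], [-0.0005, -0.0003, 0.0008], 0], [[0, 0, 0], [0, 0, 0], 0]]}}

```text
t: 16.45
position: [572.7, 209.2, 167.1]
tcp_rot: [2.782, -0.498, -2.553]
wrist_force: [-0.0, 0.0, -3.4]
grip_width: 12.7
finger_force: 58.9
```

Request:
{"name": "servo_tool", "arguments": {"increments": [[[0, 0, 0], [-0.001, -0.0006, 0.0016], 0], [[0, 0, 0], [0, 0, 0], 0]]}}

```text
t: 16.62
position: [572.7, 209.2, 165.0]
tcp_rot: [2.782, -0.498, -2.553]
wrist_force: [0.5, 0.4, -2.9]
grip_width: 12.3
finger_force: 58.9
```

Request:
{"name": "servo_tool", "arguments": {"increments": [[[0, 0, 0], [-0.001, -0.0006, 0.0016], 0], [[0, 0, 0], [0, 0, 0], 0]]}}

```text
t: 16.78
position: [572.7, 209.2, 163.0]
tcp_rot: [2.782, -0.498, -2.553]
wrist_force: [-0.5, 0.9, -2.4]
grip_width: 12.8
finger_force: 58.9
```

Request:
{"name": "servo_tool", "arguments": {"increments": [[[0, 0, 0], [-0.0005, -0.0003, 0.0008], 0], [[0, 0, 0], [0, 0, 0], 0]]}}

```text
t: 16.95
position: [572.8, 209.3, 162.2]
tcp_rot: [2.782, -0.498, -2.553]
wrist_force: [0.4, 0.2, -2.9]
grip_width: 12.5
finger_force: 58.9
```

Request:
{"name": "servo_tool", "arguments": {"increments": [[[0, 0, 0], [-0.0005, -0.0003, 0.0008], 0], [[0, 0, 0], [0, 0, 0], 0]]}}

```text
t: 17.12
position: [572.9, 209.3, 161.2]
tcp_rot: [2.782, -0.498, -2.553]
wrist_force: [-0.1, -0.6, -3.3]
grip_width: 12.4
finger_force: 58.9
```

Request:
{"name": "servo_tool", "arguments": {"increments": [[[0, 0, 0], [-0.0005, -0.0003, 0.0008], 0], [[0, 0, 0], [0, 0, 0], 0]]}}

```text
t: 17.28
position: [572.9, 209.3, 160.2]
tcp_rot: [2.783, -0.498, -2.553]
wrist_force: [0.1, 0.2, -2.4]
grip_width: 12.8
finger_force: 59.0
```

Request:
{"name": "servo_tool", "arguments": {"increments": [[[0, 0, 0], [-0.0005, -0.0003, 0.0008], 0], [[0, 0, 0], [0, 0, 0], 0]]}}

```text
t: 17.45
position: [573.0, 209.2, 160.0]
tcp_rot: [2.783, -0.498, -2.553]
wrist_force: [0.1, -0.8, 2.3]
grip_width: 12.7
finger_force: 59.5
```

Request:
{"name": "servo_tool", "arguments": {"increments": [[[0, 0, 0], [-0.0005, -0.0003, 0.0008], 0], [[0, 0, 0], [0, 0, 0], 0]]}}

```text
t: 17.62
position: [573.1, 209.1, 159.9]
tcp_rot: [2.783, -0.498, -2.553]
wrist_force: [1.1, -2.2, 7.4]
grip_width: 12.8
finger_force: 60.2
```

Request:
{"name": "servo_tool", "arguments": {"increments": [[[0, 0, 0], [-0.0005, -0.0003, 0.0008], 0], [[0, 0, 0], [0, 0, 0], 0]]}}

```text
t: 17.78
position: [573.2, 209.0, 159.8]
tcp_rot: [2.783, -0.498, -2.553]
wrist_force: [0.2, -2.6, 12.0]
grip_width: 12.6
finger_force: 60.7
```

Request:
{"name": "servo_tool", "arguments": {"increments": [[[0, 0, 0], [0.0009, 0.0005, -0.0015], 0], [[0, 0, 0], [0, 0, 0], 0], [[0, 0, 0], [0, 0, 0], 0]], "force": 20}}

```text
t: 18.03
position: [573.3, 209.2, 160.0]
tcp_rot: [2.783, -0.497, -2.553]
wrist_force: [0.4, -0.9, 6.5]
grip_width: 12.5
finger_force: 60.1
```

Request:
{"name": "servo_tool", "arguments": {"increments": [[[0, 0, 0], [0, 0, 0], 0.18], [[0, 0, 0], [0, 0, 0], 0.22], [[0, 0, 0], [0, 0, 0], 0.26], [[0, 0, 0], [0, 0, 0], 0.3], [[0, 0, 0], [0, 0, 0], 0.3], [[0, 0, 0], [0, 0, 0], 0.3]]}}

```text
t: 18.53
position: [572.9, 209.3, 159.0]
tcp_rot: [2.782, -0.498, -2.553]
wrist_force: [-0.0, 0.2, 0.1]
grip_width: 25.8
finger_force: 0.0
```

Run:
```python
from h import *
s=r.sense();print(s["wrist_force"],s["torque"],s["position"])
S=r.camera("side");W=r.camera("wrist");save(S,"pics/s9.png");save(W,"pics/w9.png")
# predicted mirror/leg points
L=np.array([[7,-60,160],[7,60,160],[7,60,0],[7,-60,0],[82.8,0,31.5]])
o=s["position"]-RP@[.4,-.6,150.5]
for n,c in(("side",S),("wrist",W)):print(n,proj(c,L@RP.T+o).round(0).tolist())
c=W["color"].astype(int); m=(c[...,0]-c[...,2]>35)&(c.sum(2)<330); 
for row in (120,150,180,210,240,260): 
    x=np.flatnonzero(m[row]); print(row,x.min() if len(x) else None,x.max() if len(x) else None,len(x))
```

```text
[-0.03904178  0.16691527  0.14599212] [ 0.00447871 -0.26047265  0.0148952 ] [572.90565695 209.34034785 158.97670744]
side [[230.0, 150.0], [264.0, 142.0], [257.0, 175.0], [226.0, 185.0], [254.0, 190.0]]
wrist [[241.0, 131.0], [238.0, 408.0], [247.0, 331.0], [248.0, 200.0], [157.0, 262.0]]
120 0 499 171
150 0 494 121
180 0 502 80
210 0 502 47
240 38 509 117
260 43 507 180
```

Request:
{"name": "servo_tool", "arguments": {"increments": [[[0, 0, 0], [0, 0, 0], 0.45], [[0, 0, 0], [0, 0, 0], 0.45], [[0, 0, 0], [0, 0, -0.008], 0.45], [[0, 0, 0], [0, 0, -0.015], 0.45], [[0, 0, 0], [0, 0, -0.02], 0.45], [[0, 0, 0], [0, 0, -0.03], 0.45], [[0, 0, 0], [0, 0, -0.03], 0.45], [[0, 0, 0], [0, 0, -0.03], 0.45], [[0, 0, 0], [0, 0, 0], 0.45], [[0, 0, 0], [0, 0, 0], 0.45]]}}

```text
t: 19.47
position: [650.1, 203.3, 270.2]
tcp_rot: [2.785, -0.494, -2.554]
wrist_force: [-0.3, -0.2, -0.6]
grip_width: 38.1
finger_force: 0.0
```

Run:
```python
from h import *
S=r.camera("side");W=r.camera("wrist");T=r.camera("top")
L=np.array([[7,-60,160],[7,60,160],[7,60,0],[7,-60,0],[82.8,0,31.5]])
o=np.array([573,209.2,160])-RP@[.4,-.6,150.5]
# dark-brown (frame/leg) mask vs predicted mask in each view, and disc centre
for n,c in(("side",S),("wrist",W),("top",T)):
    P=proj(c,L@RP.T+o); print(n,P.round(0).tolist())
    im=c["color"].astype(int); m=((im[...,0]-im[...,2]>25)&(im.sum(2)<330)).astype(np.uint8)
    b=P.min(0).astype(int)-25,P.max(0).astype(int)+25
    k=np.zeros_like(m);sl=np.s_[max(b[0][1],0):max(b[1][1],1),max(b[0][0],0):max(b[1][0],1)];k[sl]=m[sl]
    n_,lab,st,ce=cv2.connectedComponentsWithStats(k);i=np.argsort(-st[1:,4])[:3]+1;print(st[i].tolist())
```

```text
side [[230.0, 150.0], [264.0, 141.0], [257.0, 175.0], [226.0, 184.0], [254.0, 190.0]]
[[225, 140, 38, 53, 1254], [256, 192, 29, 22, 260], [247, 116, 25, 6, 82]]
wrist [[248.0, 115.0], [247.0, 252.0], [250.0, 258.0], [250.0, 169.0], [189.0, 208.0]]
[[163, 118, 100, 165, 7502], [199, 152, 37, 23, 271], [200, 141, 11, 5, 28]]
top [[199.0, 224.0], [185.0, 188.0], [179.0, 200.0], [192.0, 233.0], [207.0, 207.0]]
[[213, 162, 19, 45, 448], [229, 215, 3, 11, 28], [221, 229, 4, 11, 12]]
```

```bash
python3 -c "
from cell import r
print(r.sign_off())"
```

```text
the job is handed in; nothing more can be done
None
```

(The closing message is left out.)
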